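# Kit four components into their foam nests

### The job

Lay out the kit for the next board: put the blue capacitor, the copper coil, the violet heatsink and the green terminal strip each into the black foam nest whose recess is cut to its own outline, standing upright the way it stands now and flat on the yellow floor of the recess. Set each down gently without dropping it, let go of it, and leave the solder spool and the screwdriver where they are.

Things in the scene. Friction and masses are not known exactly. Their poses are not given: they have to be found in the camera images.
- capacitor: loose capacitor can standing upright on the bench: dark blue cylinder with an aluminium top, 35 mm diameter, 50 mm tall, 50 to 100 g. Origin: centre of its underside; z up along the can
- coil: loose potted toroidal coil lying flat: copper-coloured round drum with radial windings and a black filled centre (not a hole), 56 mm diameter, 30 mm tall, 110 to 225 g. Origin: centre of its underside; z up along its axis
- heatsink: loose violet anodised heatsink, fins up: 60 x 40 x 32 mm (x, y, z), seven fins running along x; grip it across the 40 mm width, on the outer fins. 70 to 140 g. Origin: centre of its underside; x along the 60 mm side, z up
- terminal: loose green terminal strip, steel screw heads up: 80 x 24 x 30 mm (x, y, z); grip it across the 24 mm width. 40 to 85 g. Origin: centre of its underside; x along the 80 mm side, z up
- capacitor_nest: fixed black foam plate, 110 x 90 x 12 mm (x, y, z), with one small round recess, 51 mm diameter, for the capacitor. The recess is 8 mm deep, centred on the plate, with a flat yellow floor 4 mm above the bench. Origin: centre of the plate's underside, on the bench; z up
- coil_nest: fixed black foam plate, 110 x 90 x 12 mm (x, y, z), with one large round recess, 72 mm diameter, for the coil. The recess is 8 mm deep, centred on the plate, with a flat yellow floor 4 mm above the bench. Origin: centre of the plate's underside, on the bench; z up
- heatsink_nest: fixed black foam plate, 110 x 90 x 12 mm (x, y, z), with one broad rectangular recess, 76 mm along x by 56 mm along y, for the heatsink; either way round. The recess is 8 mm deep, centred on the plate, with a flat yellow floor 4 mm above the bench. Origin: centre of the plate's underside, on the bench; z up
- terminal_nest: fixed black foam plate, 110 x 90 x 12 mm (x, y, z), with one long narrow recess, 96 mm along x by 40 mm along y, for the terminal strip; either way round. The recess is 8 mm deep, centred on the plate, with a flat yellow floor 4 mm above the bench. Origin: centre of the plate's underside, on the bench; z up
- spool: bystander, to be left alone: solder spool with white flanges standing on its end, 60 mm diameter, 45 mm tall, right of the work (-y side). Origin: centre of its underside
- screwdriver: bystander, to be left alone: screwdriver with an orange handle lying on the bench, 160 mm long, left of the work (+y side). Origin: near the middle of its length, on the bench; x along it, towards the blade
There are look-alikes about, which are no part of the job. What is shaped like the capacitor_nest but white is not meant. There is more than one size of the terminal; the job needs the larger.

How it is judged:
At the end, for the whole second after the job is handed in: Each part rests upright (under 0.08 rad) on its own recess floor (underside under 6 mm above the nest's), centred within 10.5 mm (capacitor, coil) or 13.5 mm (heatsink, strip), the heatsink aligned within 0.36 rad and the strip within 0.26 rad, either way round; all at rest (horizontal distance between capacitor and capacitor_nest below 0.0105 m and z of capacitor in the frame of capacitor_nest below 0.006 m and angle between each of capacitor, coil, heatsink, terminal's own z axis and vertical below 0.08 rad and linear speed of each of capacitor, coil, heatsink, terminal below 0.02 m/s and horizontal distance between coil and coil_nest below 0.0105 m and z of coil in the frame of coil_nest below 0.006 m and horizontal distance between heatsink and heatsink_nest below 0.0135 m and z of heatsink in the frame of heatsink_nest below 0.006 m and angle between the x axis of heatsink and the x axis of heatsink_nest, either way round below 0.36 rad and horizontal distance between terminal and terminal_nest below 0.0135 m and z of terminal in the frame of terminal_nest below 0.006 m and angle between the x axis of terminal and the x axis of terminal_nest, either way round below 0.26 rad); the robot touches nothing.
It fails at once if the spool is shifted by more than 30 mm (distance of spool from where it was at the start of the episode above 0.03 m).
It fails at once if the screwdriver is shifted by more than 30 mm (distance of screwdriver from where it was at the start of the episode above 0.03 m).
It fails at once if a component is dropped or thrown: it moves at over 0.75 m/s while not held (a free fall of some 30 mm) ((linear speed of capacitor above 0.75 m/s and contact force between the fingers and capacitor below 0.05 N) or (linear speed of coil above 0.75 m/s and contact force between the fingers and coil below 0.05 N) or (linear speed of heatsink above 0.75 m/s and contact force between the fingers and heatsink below 0.05 N) or (linear speed of terminal above 0.75 m/s and contact force between the fingers and terminal below 0.05 N)).
It also fails if it takes over 109 s, if anything falls off the work surface, if the arm or the gripper's body presses on something with over 40 N, if the wrist force passes 120 N, or if a joint passes its speed limit or range.

### The arm

A 6-joint arm with a two-finger parallel gripper is mounted at the origin on the work surface. World frame = base frame: x ahead of the robot, y to its left, z up, the work surface at z = 0. Lengths are in m, angles in rad, forces in N, time in s.
With the tool pointing down it reaches from about 0.35 to 0.775 m from the base axis. Payload 7.3 kg.
Tool frame: the origin (TCP) lies at the centre of the arm's flange, where the gripper is bolted on; the fingertips stand 178 mm ahead of it and the grasp point (between the pads) lies 159 mm ahead of it; z points along the fingers, y is the line along which they close (so a half turn about z gives the same grasp; the last joint's range is limited). The gripper opens to 92 mm and grips with 3 to 60 N. Pads are 19 mm wide; open, the fingers measure 130 mm over their backs; the gripper's body (75 mm by 190 mm) begins 47 mm behind the grasp point.
Start: joints at [-1.392, 0.342, 1.524, -0, 1.275, -0.146], TCP at [0.168, -0.498, 0.405] pointing down, gripper open.
Joint ranges: [-2.53, 2.53], [-0.77, 2.02], [0.04, 2.7], [-1, 4.14], [0.28, 2.66], [-3.11, 3.11]. Speed limits (rad/s): [2.57, 2.57, 3.14, 3.14, 3.14, 3.14].

### API

Orientations are given as [roll, pitch, yaw] about the fixed x, y, z axes, in that order (R = Rz(yaw) Ry(pitch) Rx(roll)).
In Python, from cell import robot gives the robot as it stands.
- The arm moves only by the shell command python3 -m pendant 'ROWS' [OPENING] [FORCE]. ROWS is a JSON list of rows, 1 to 8 of them, each of 6 numbers: dx, dy, dz in m, then a rotation vector rx, ry, rz in rad; each row shifts and turns the commanded pose from where the row before left it, along the tool's axes as they then stand; what a row does not reach is not made up. A row lasts 1/12 s, in which the tool goes at most 0.0417 m and 0.125 rad, less where a joint would pass 70% of its speed; a pose out of reach is approached as far as the arm can. OPENING is the finger opening in m, set as the command begins (- or left out keeps the last). The fingers move at their own pace and stop on an object; FORCE is the grip in N (left out, the last holds). Time passes only in rows, so rows that do not move let the fingers close. It prints the time, the measured TCP pose, the force, the opening and the grip force at its end.
- robot.observe(): the state, without advancing time (a new reading comes with each control period).
- robot.read_camera(name): name is "scene" or "top" or "wrist"; returns a dict with "image" (400x640x3 uint8, red, green, blue), "fx", "fy", "cx", "cy" (pixels), "pose" (4x4, takes a point from camera to world coordinates). Camera axes: x right, y down, z forward; pixel columns grow to the right and rows downward; lengths in m; the calibration is good to about 2 mm. A picture is of the moment at which its call begins. There is no depth.
- robot.hand_in(): hands the job in; it is judged then, once.
The state is a dict: "time": time; "qpos": joint angles; "qvel": joint speeds; "joint_efforts": joint torques, N m; "tool_pos": TCP position; "tool_rot": TCP orientation; "contact_force": force on the tool from outside, world axes, zero at the start; "torque": the same for the moment, N m; "opening": finger opening in m; "grip_force": force on a finger pad.
Only numpy, scipy, OpenCV 4.12 (cv2) and the standard library are available. Lean on these libraries where they do the work, as an engineer would, in place of code of your own. Each camera call takes 0.05 s, during which the arm holds its last target. There are 200 camera calls.

## Working session

There is one attempt and no reset: what is moved stays moved. The work goes in short steps, Python scripts to look and compute and a shell command to move; the robot and the scene stay as the last step left them, time stands still between calls to the robot, and variables do not carry over. Pictures are saved under pics/ and viewed, at most 14 in all, crops included, and the job is handed in when it is done.

```bash
ls; mkdir -p pics; python3 - <<'E'
from cell import robot
import cv2
for n in("top","scene"):
    c=robot.read_camera(n); cv2.imwrite(f"pics/{n}0.png",c["image"][:,:,::-1]); print(n,c["fx"],c["fy"],c["cx"],c["cy"]);print(c["pose"].round(4) if hasattr(c["pose"],"round") else c["pose"])
print(robot.observe())
E
```

```text
pics
top 507.7257872790929 507.7257872790929 319.5775147406762 201.3491378519696
[[-0.0263 -0.9978  0.0614  0.3864]
 [-0.9996  0.026  -0.0057  0.0322]
 [ 0.0041 -0.0615 -0.9981  1.6655]
 [ 0.      0.      0.      1.    ]]
scene 500.1002826374608 500.1002826374608 316.97839038254597 204.58138657747202
[[ 0.7772  0.4206 -0.4681  1.1793]
 [ 0.6289 -0.5452  0.5543 -0.7755]
 [-0.0221 -0.7252 -0.6882  1.0399]
 [ 0.      0.      0.      1.    ]]
{'time': 0.1, 'qpos': array([-1.39200439e+00,  3.42636795e-01,  1.52491000e+00,  2.01421226e-05,
        1.27540133e+00, -1.46022914e-01]), 'qvel': array([-2.74626704e-05, -2.68224747e-03,  5.46626051e-04, -1.75154463e-04,
       -9.58924289e-05,  5.88339907e-04]), 'joint_efforts': array([ 1.78802136e-03, -4.32004774e+01, -2.44693226e+01,  7.18797790e-02,
        5.26420504e-02, -5.01650902e-05]), 'tool_pos': array([ 0.16753581, -0.49742473,  0.40412674]), 'tool_rot': array([-3.14025441e+00, -2.16284525e-04,  3.24808829e-01]), 'contact_force': array([ 0.55467463, -0.45676901, -0.73580464]), 'torque': array([ 0.00137922, -0.04924394,  0.03650756]), 'grip_force': 0.0, 'opening': 0.0918884611032565}
```

View pics/top0.png

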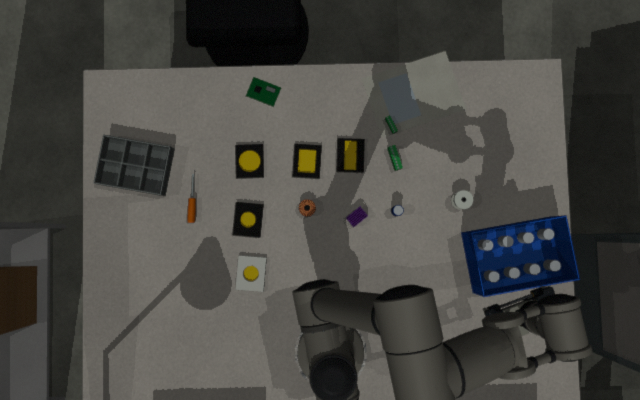

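View pics/scene0.png

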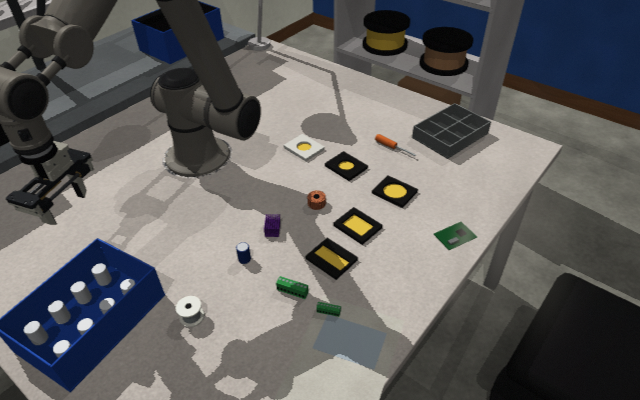

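The top view shows these candidates:
- **Capacitor:** (398,211). The cans in the blue bin at (488,245) and nearby are white.
- **Coil:** (307,207).
- **Heatsink:** (357,216).
- **Terminal:** (396,158) is the larger, (391,124) the smaller look-alike.
- **Nests:** coil (250,160), capacitor (248,219), with a white look-alike at (251,273). Heatsink (307,160), terminal (350,154).

Next is one close crop to check these choices.

```bash
python3 - <<'E'
import cv2
i=cv2.imread("pics/top0.png")[110:250,220:420]
cv2.imwrite("pics/crop0.png",cv2.resize(cv2.convertScaleAbs(i,alpha=1.6),None,fx=4,fy=4,interpolation=cv2.INTER_CUBIC))
E
```

```text
(no output)
```

View pics/crop0.png

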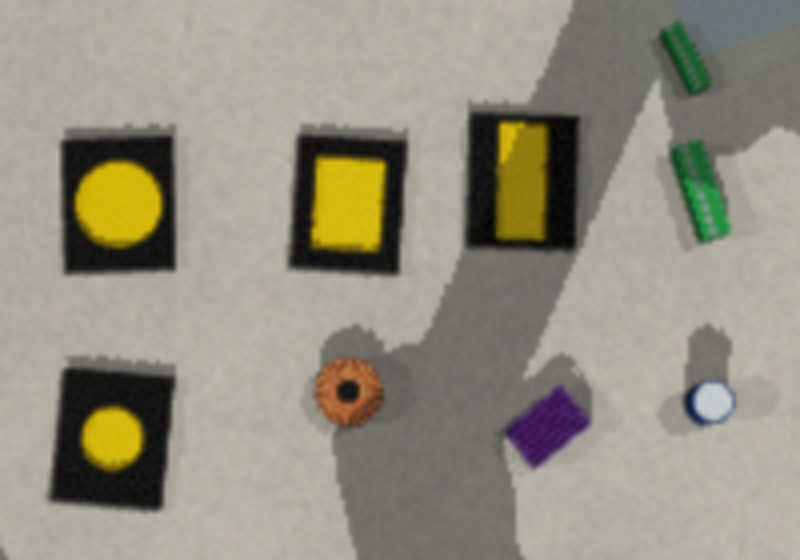

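The crop confirms the choice: the larger terminal strip is at crop (701,191), the smaller one at (685,58). The nests are black, and each recess shape matches its part.

```bash
cat > h.py <<'E'
import numpy as np
from scipy.spatial.transform import Rotation as R
from cell import robot
def ray(c,u,v,z):
    d=c["pose"][:3,:3]@np.array([(u-c["cx"])/c["fx"],(v-c["cy"])/c["fy"],1]); o=c["pose"][:3,3]
    return o+d*(z-o[2])/d[2]
def go(x,y,z,yaw=None):
    """grasp-point target; prints tool-axis translation, then turn about tool z, and grasp point now"""
    s=robot.observe(); r=R.from_euler("xyz",s["tool_rot"]); g=np.array(s["tool_pos"])+r.apply([0,0,.159])
    d=r.inv().apply(np.array([x,y,z])-g)
    print("t",round(s["time"],1),"g",g.round(4),"rot",np.round(s["tool_rot"],3),"open",round(s["opening"],4),"grip",round(s["grip_force"],1))
    print("move",d.round(4))
    if yaw is not None:
        e=(s["tool_rot"][2]-yaw+np.pi/2)%np.pi-np.pi/2; print("rz",round(e,3),"q6",round(s["qpos"][5],2))
E
python3 - <<'E'
from h import *
c=robot.read_camera("top")
f=lambda p,z:ray(c,220+(p[0]+.5)/4-.5,110+(p[1]+.5)/4-.5,z)[:2]
P={"capN":(.012,[(64,368),(174,377),(161,508),(50,499)]),"coilN":(.012,[(62,140),(174,138),(175,270),(64,272)]),
"hsN":(.012,[(299,136),(407,144),(398,272),(289,266)]),"tN":(.012,[(473,114),(579,117),(576,249),(466,247)]),
"hs":(.032,[(563,387),(590,423),(533,467),(506,431)]),"term":(.03,[(671,147),(699,141),(730,235),(706,241)]),
"cap":(.05,[(713,402)]),"coil":(.03,[(349,392)])}
for k,(z,p) in P.items():
    q=np.array([f(a,z) for a in p]); m=q.mean(0); print(k,m.round(4),"r",np.hypot(*m).round(3),end=" ")
    if len(q)==4:
        a=(q[0]+q[1]-q[2]-q[3])/2;b=(q[1]+q[2]-q[3]-q[0])/2
        print(np.round([np.hypot(*a),np.arctan2(a[1],a[0]),np.hypot(*b),np.arctan2(b[1],b[0])],3),end="")
    print()
print("spool",f((0,0),0)*0+ray(c,463,199,.045)[:2])
E
```

```text
capN [0.4364 0.258 ] r 0.507 [ 0.107 -0.12   0.09  -1.678]
coilN [0.6271 0.2494] r 0.675 [ 0.109 -0.007  0.091 -1.578]
hsN [0.6227 0.0614] r 0.626 [ 0.107 -0.098  0.089 -1.661]
tN [ 0.6378 -0.0828] r 0.643 [ 0.11  -0.067  0.089 -1.62 ]
hs [ 0.4354 -0.0952] r 0.446 [ 0.058 -0.941  0.036 -2.527]
term [ 0.6237 -0.2258] r 0.663 [ 0.081  0.301  0.022 -1.369]
cap [ 0.4513 -0.2258] r 0.505 
coil [0.4678 0.0643] r 0.472 
spool [ 0.48169574 -0.43648873]
```

```bash
python3 -c "
from h import *
go(.4513,-.2258,.15)"
```

```text
t 0.1 g [ 0.1675 -0.4973  0.2452] rot [-3.141 -0.     0.325] open 0.0918 grip 0.0
move [ 0.3556 -0.1666  0.0955]
```

```bash
python3 -m pendant '[[0.0356,-0.0167,0,0,0,0],[0.0356,-0.0167,0,0,0,0],[0.0356,-0.0167,0,0,0,0],[0.0356,-0.0167,0,0,0,0],[0.0356,-0.0167,0,0,0,0],[0.0356,-0.0167,0,0,0,0],[0.0356,-0.0167,0,0,0,0],[0.0356,-0.0167,0,0,0,0]]'
python3 -m pendant '[[0.0356,-0.0167,0,0,0,0],[0.0356,-0.0167,0,0,0,0],[0,0,0.03,0,0,0],[0,0,0,0,0,0],[0,0,0,0,0,0]]'
python3 - <<'E'
from h import *
import cv2
go(.4513,-.2258,.15)
c=robot.read_camera("wrist"); cv2.imwrite("pics/w1.png",c["image"][:,:,::-1]); print(c["pose"].round(3))
n=lambda p:((lambda q:(c["fx"]*q[0]/q[2]+c["cx"],c["fy"]*q[1]/q[2]+c["cy"]))(np.linalg.inv(c["pose"])@np.array([*p,1])))
print("expect cap top",n((.4513,-.2258,.05)),"grasp pt",)
E
```

```text
time: 0.82
tool_pos: [0.3958, -0.2784, 0.4047]
tool_rot: [-3.142, 0.0, 0.325]
contact_force: [1.1, -0.3, 0.3]
opening: 0.0916
grip_force: 0.0
time: 1.23
tool_pos: [0.4513, -0.2253, 0.3736]
tool_rot: [-3.138, 0.003, 0.326]
contact_force: [-0.0, 0.8, 0.7]
opening: 0.0916
grip_force: 0.0
t 1.2 g [ 0.4507 -0.2249  0.2146] rot [-3.138e+00  3.000e-03  3.260e-01] open 0.0916 grip 0.0
move [0.0004 0.0012 0.0646]
[[ 0.321 -0.914 -0.249  0.518]
 [-0.947 -0.311 -0.082 -0.203]
 [-0.003  0.262 -0.965  0.354]
 [ 0.     0.     0.     1.   ]]
expect cap top (np.float64(322.5288061192118), np.float64(193.78764296459832)) grasp pt
```

View pics/w1.png

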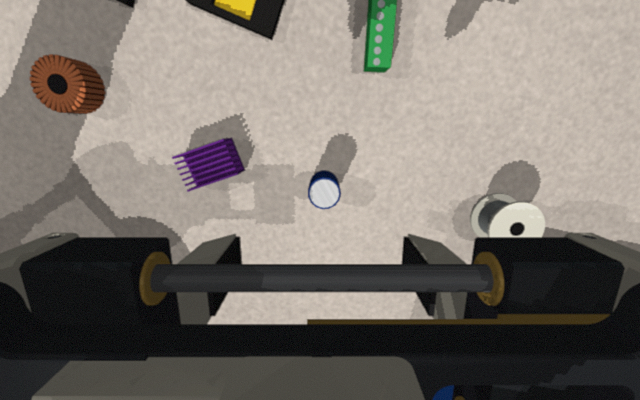

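The wrist view shows the capacitor top at about (324,190), against (322,194) expected. That is within 3 mm, so the top-view measurements hold and I'll go down.

```bash
python3 -m pendant '[[0,0.0012,0.035,0,0,0],[0,0,0.035,0,0,0],[0,0,0.035,0,0,0],[0,0,0.035,0,0,0],[0,0,0.025,0,0,0],[0,0,0.0135,0,0,0],[0,0,0,0,0,0]]'
python3 -m pendant '[[0,0,0,0,0,0],[0,0,0,0,0,0],[0,0,0,0,0,0],[0,0,0,0,0,0],[0,0,0,0,0,0],[0,0,0,0,0,0],[0,0,0,0,0,0],[0,0,0,0,0,0]]' 0.025 12
python3 -c "
from h import *
go(.4513,-.2258,.036)"
```

```text
time: 1.87
tool_pos: [0.4509, -0.2279, 0.1945]
tool_rot: [-3.138, 0.003, 0.322]
contact_force: [-1.2, -0.2, 1.0]
opening: 0.0921
grip_force: 0.0
time: 2.53
tool_pos: [0.4521, -0.2268, 0.1964]
tool_rot: [3.141, -0.0, 0.325]
contact_force: [0.6, 0.2, -0.3]
opening: 0.0431
grip_force: 0.0
t 2.5 g [ 0.4521 -0.2268  0.0374] rot [ 3.141 -0.     0.325] open 0.0431 grip 0.0
move [-0.0005 -0.0012  0.0014]
```

```bash
python3 -m pendant '[[0,0,0,0,0,0],[0,0,0,0,0,0],[0,0,0,0,0,0],[0,0,0,0,0,0],[0,0,0,0,0,0],[0,0,0,0,0,0]]' 0.025 12
python3 -m pendant '[[0,0,-0.01,0,0,0],[0,0,-0.02,0,0,0],[0,0,-0.03,0,0,0],[0,0,-0.03,0,0,0],[0,0,-0.03,0,0,0],[0,0,0,0,0,0]]'
python3 -c "
from h import *
go(.4364,.258,.155)"
```

```text
time: 3.03
tool_pos: [0.4521, -0.2268, 0.1962]
tool_rot: [3.142, -0.0, 0.325]
contact_force: [-0.1, 0.2, 1.2]
opening: 0.0349
grip_force: 12.0
time: 3.53
tool_pos: [0.4531, -0.2275, 0.3224]
tool_rot: [3.133, -0.006, 0.325]
contact_force: [0.9, -1.4, 1.0]
opening: 0.0346
grip_force: 12.0
t 3.5 g [ 0.4545 -0.2285  0.1634] rot [ 3.133 -0.006  0.325] open 0.0346 grip 12.0
move [ 0.1381 -0.4669  0.0052]
```

```bash
python3 -m pendant '[[0.0058,-0.0185,0,0,0,0],[0.01,-0.0335,0,0,0,0],[0.01,-0.0335,0,0,0,0],[0.01,-0.0335,0,0,0,0],[0.01,-0.0335,0,0,0,0],[0.01,-0.0335,0,0,0,0],[0.01,-0.0335,0,0,0,0],[0.01,-0.0335,0,0,0,0]]'
python3 -m pendant '[[0.01,-0.0335,0,0,0,0],[0.01,-0.0335,0,0,0,0],[0.01,-0.0335,0,0,0,0],[0.01,-0.0335,0,0,0,0],[0.01,-0.0335,0,0,0,0],[0.01,-0.0335,0,0,0,0],[0.0041,-0.011,0,0,0,0],[0,0,0,0,0,0]]'
python3 -m pendant '[[0,0,0,0,0,0],[0,0,0,0,0,0]]'
python3 - <<'E'
from h import *
import cv2
go(.4364,.258,.041)
c=robot.read_camera("wrist"); cv2.imwrite("pics/w2.png",c["image"][:,:,::-1])
E
```

```text
time: 4.2
tool_pos: [0.4425, 0.0387, 0.3163]
tool_rot: [3.141, 0.0, 0.324]
contact_force: [-0.0, -0.0, -0.9]
opening: 0.0347
grip_force: 12.0
time: 4.87
tool_pos: [0.4357, 0.2608, 0.316]
tool_rot: [-3.141, -0.0, 0.329]
contact_force: [-0.2, -0.5, -0.7]
opening: 0.0348
grip_force: 12.0
time: 5.03
tool_pos: [0.4362, 0.2576, 0.316]
tool_rot: [3.141, 0.001, 0.324]
contact_force: [0.0, 0.2, -0.8]
opening: 0.0347
grip_force: 12.0
t 5.0 g [0.4361 0.2574 0.157 ] rot [3.141e+00 1.000e-03 3.240e-01] open 0.0347 grip 12.0
move [ 0.0006 -0.0005  0.116 ]
```

View pics/w2.png

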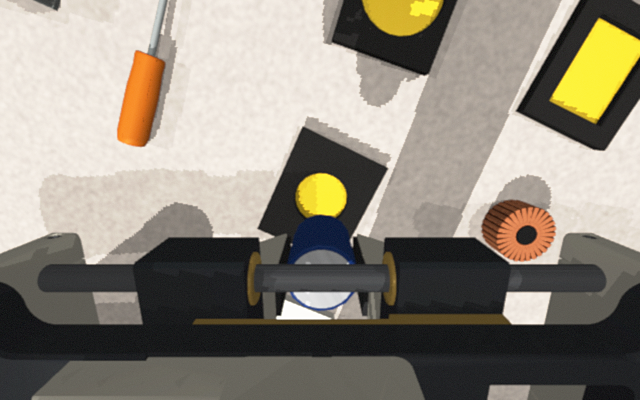

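The capacitor is held, and the round recess of the black nest at (321,195) is right below it. The screwdriver at (140,95) is clear.

```bash
python3 -m pendant '[[0,0,0.02,0,0,0],[0,0,0.03,0,0,0],[0,0,0.03,0,0,0],[0,0,0.02,0,0,0],[0,0,0.01,0,0,0],[0,0,0.003,0,0,0],[0,0,0,0,0,0],[0,0,0,0,0,0]]'
python3 -m pendant '[[0,0,0.001,0,0,0],[0,0,0.001,0,0,0],[0,0,0,0,0,0],[0,0,0,0,0,0]]'
python3 -c "
from h import *
go(.4364,.258,.041)"
```

```text
time: 5.75
tool_pos: [0.4369, 0.2583, 0.2043]
tool_rot: [3.142, -0.002, 0.324]
contact_force: [0.1, -1.0, -0.2]
opening: 0.0347
grip_force: 12.0
time: 6.08
tool_pos: [0.4363, 0.2586, 0.2016]
tool_rot: [3.142, -0.001, 0.325]
contact_force: [0.2, -0.2, -1.4]
opening: 0.0348
grip_force: 12.0
t 6.1 g [0.4364 0.2586 0.0426] rot [ 3.142e+00 -1.000e-03  3.250e-01] open 0.0348 grip 12.0
move [-0.0002  0.0006  0.0016]
```

```bash
python3 -m pendant '[[0,0,0.0006,0,0,0],[0,0,0.0004,0,0,0],[0,0,0,0,0,0],[0,0,0,0,0,0]]'
python3 -m pendant '[[0,0,0,0,0,0],[0,0,0,0,0,0],[0,0,0,0,0,0],[0,0,0,0,0,0],[0,0,0,0,0,0],[0,0,0,0,0,0]]' 0.07
python3 -m pendant '[[0,0,-0.005,0,0,0],[0,0,-0.02,0,0,0],[0,0,-0.035,0,0,0],[0,0,-0.035,0,0,0],[0,0,-0.02,0,0,0],[0,0,0,0,0,0],[0,0,0,0,0,0]]' 0.09
python3 -c "
from h import *
go(.4678,.0643,.031)"
```

```text
time: 6.42
tool_pos: [0.4363, 0.2586, 0.2002]
tool_rot: [3.142, -0.0, 0.325]
contact_force: [0.8, -0.1, 0.9]
opening: 0.0347
grip_force: 12.0
time: 6.92
tool_pos: [0.4362, 0.2585, 0.2002]
tool_rot: [3.142, -0.0, 0.325]
contact_force: [0.3, -0.7, -0.1]
opening: 0.0679
grip_force: 0.0
time: 7.5
tool_pos: [0.4363, 0.2586, 0.3165]
tool_rot: [-3.141, -0.003, 0.325]
contact_force: [0.5, -0.3, -0.5]
opening: 0.09
grip_force: 0.0
t 7.5 g [0.4367 0.2587 0.1575] rot [-3.141e+00 -3.000e-03  3.250e-01] open 0.09 grip 0.0
move [-0.033   0.1942  0.1264]
```

```bash
python3 -m pendant '[[-0.0055,0.0324,0,0,0,0],[-0.0055,0.0324,0,0,0,0],[-0.0055,0.0324,0,0,0,0],[-0.0055,0.0324,0,0,0,0],[-0.0055,0.0324,0,0,0,0],[-0.0055,0.0324,0,0,0,0],[0,0,0,0,0,0],[0,0,0,0,0,0]]'
python3 - <<'E'
from h import *
import cv2
go(.4678,.0643,.031)
c=robot.read_camera("wrist"); cv2.imwrite("pics/w3.png",c["image"][:,:,::-1])
n=lambda p:((lambda q:(c["fx"]*q[0]/q[2]+c["cx"],c["fy"]*q[1]/q[2]+c["cy"]))(np.linalg.inv(c["pose"])@np.array([*p,1])))
print("expect coil top",n((.4678,.0643,.03)),"cap nest",n((.4364,.258,.054)))
E
```

```text
time: 8.17
tool_pos: [0.4668, 0.0624, 0.314]
tool_rot: [-3.141, 0.003, 0.321]
contact_force: [0.3, 0.5, -0.3]
opening: 0.0898
grip_force: 0.0
t 8.2 g [0.4664 0.0624 0.155 ] rot [-3.141e+00  3.000e-03  3.210e-01] open 0.0898 grip 0.0
move [ 0.0022 -0.0012  0.124 ]
expect coil top (np.float64(319.6968574503428), np.float64(201.81320478340527)) cap nest (np.float64(79.8014621612837), np.float64(171.35284287789855))
```

View pics/w3.png

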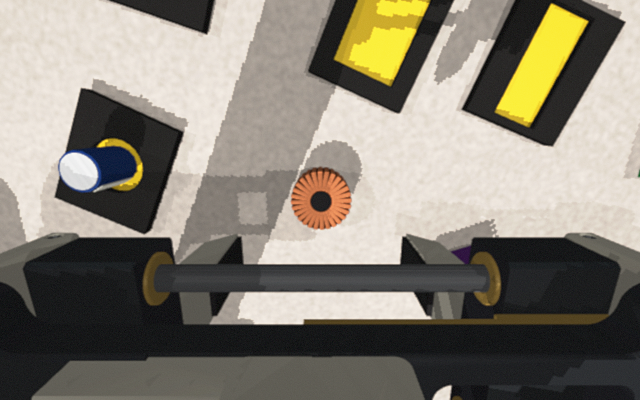

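The capacitor stands in its recess with its top at (80,170), exactly as predicted. The coil is at (321,200), also as expected.

```bash
python3 -m pendant '[[0.001,0,0.03,0,0,0],[0,0,0.035,0,0,0],[0,0,0.03,0,0,0],[0,0,0.02,0,0,0],[0,0,0.01,0,0,0],[0,0,0,0,0,0],[0,0,0,0,0,0]]'
python3 -m pendant '[[0,0,0,0,0,0],[0,0,0,0,0,0],[0,0,0,0,0,0],[0,0,0,0,0,0],[0,0,0,0,0,0],[0,0,0,0,0,0],[0,0,0,0,0,0],[0,0,0,0,0,0]]' 0.045 20
python3 -c "
from h import *
go(.4678,.0643,.031)"
```

```text
time: 8.8
tool_pos: [0.4675, 0.0652, 0.1896]
tool_rot: [-3.141, 0.002, 0.327]
contact_force: [1.1, 0.7, -1.1]
opening: 0.0899
grip_force: 0.0
time: 9.47
tool_pos: [0.4681, 0.064, 0.1905]
tool_rot: [3.141, -0.001, 0.325]
contact_force: [-1.7, -0.8, 4.8]
opening: 0.0556
grip_force: 20.0
t 9.5 g [0.4682 0.064  0.0315] rot [ 3.141e+00 -1.000e-03  3.250e-01] open 0.0556 grip 20.0
move [-0.0003 -0.0004  0.0005]
```

```bash
python3 -m pendant '[[0,0,-0.01,0,0,0],[0,0,-0.02,0,0,0],[0,0,-0.03,0,0,0],[0,0,-0.03,0,0,0],[0,0,-0.02,0,0,0]]' - 20
python3 -m pendant '[[0.0262,-0.0156,0,0,0,0],[0.0262,-0.0156,0,0,0,0],[0.0262,-0.0156,0,0,0,0],[0.0262,-0.0156,0,0,0,0],[0.0262,-0.0156,0,0,0,0],[0.0262,-0.0156,0,0,0,0],[0.0262,-0.0156,0,0,0,0],[0.0262,-0.0156,0,0,0,0]]'
python3 -m pendant '[[0,0,0,0,0,0],[0,0,0,0,0,0],[0,0,0,0,0,0]]'
python3 -c "
from h import *
go(.6271,.2494,.0355)"
```

```text
time: 9.88
tool_pos: [0.4681, 0.064, 0.3023]
tool_rot: [3.141, -0.002, 0.325]
contact_force: [-0.3, -0.7, -0.6]
opening: 0.0553
grip_force: 20.0
time: 10.55
tool_pos: [0.6273, 0.2504, 0.2994]
tool_rot: [3.142, 0.001, 0.325]
contact_force: [0.6, 0.0, -0.3]
opening: 0.0552
grip_force: 20.0
time: 10.8
tool_pos: [0.6263, 0.249, 0.2991]
tool_rot: [3.141, 0.002, 0.325]
contact_force: [-0.2, -0.9, -1.1]
opening: 0.0557
grip_force: 20.0
t 10.8 g [0.6259 0.2488 0.1401] rot [3.141e+00 2.000e-03 3.250e-01] open 0.0557 grip 20.0
move [ 0.0016 -0.0002  0.1046]
```

```bash
python3 -m pendant '[[0.0015,0,0.02,0,0,0],[0,0,0.03,0,0,0],[0,0,0.03,0,0,0],[0,0,0.015,0,0,0],[0,0,0.006,0,0,0],[0,0,0,0,0,0],[0,0,0,0,0,0]]'
python3 -m pendant '[[0,0,0.001,0,0,0],[0,0,0.001,0,0,0],[0,0,0.001,0,0,0],[0,0,0,0,0,0],[0,0,0,0,0,0]]'
python3 -c "
from h import *
go(.6271,.2494,.0355)"
```

```text
time: 11.38
tool_pos: [0.6284, 0.2492, 0.2003]
tool_rot: [3.141, -0.001, 0.324]
contact_force: [0.0, 0.2, -0.7]
opening: 0.0554
grip_force: 20.0
time: 11.8
tool_pos: [0.6282, 0.2498, 0.1965]
tool_rot: [3.141, -0.0, 0.325]
contact_force: [-0.0, -0.0, -1.3]
opening: 0.0554
grip_force: 20.0
t 11.8 g [0.6283 0.2498 0.0375] rot [ 3.141 -0.     0.325] open 0.0554 grip 20.0
move [-0.0012 -0.      0.002 ]
```

```bash
python3 -m pendant '[[0,0,0.001,0,0,0],[0,0,0.0008,0,0,0],[0,0,0,0,0,0],[0,0,0,0,0,0]]'
python3 -m pendant '[[0,0,0,0,0,0],[0,0,0,0,0,0],[0,0,0,0,0,0],[0,0,0,0,0,0],[0,0,0,0,0,0],[0,0,0,0,0,0]]' 0.08
python3 -m pendant '[[0,0,-0.005,0,0,0],[0,0,-0.02,0,0,0],[0,0,-0.035,0,0,0],[0,0,-0.035,0,0,0],[0,0,-0.025,0,0,0],[0,0,0,0,0,0],[0,0,0,0,0,0]]'
python3 -c "
from h import *
go(.4354,-.0952,.031,-.941)"
```

```text
time: 12.13
tool_pos: [0.6282, 0.2497, 0.1946]
tool_rot: [3.141, -0.0, 0.325]
contact_force: [-0.1, -0.1, 0.5]
opening: 0.0553
grip_force: 20.0
time: 12.63
tool_pos: [0.6282, 0.2497, 0.1943]
tool_rot: [3.141, 0.0, 0.325]
contact_force: [0.6, -0.2, -0.5]
opening: 0.0797
grip_force: 0.0
time: 13.22
tool_pos: [0.6284, 0.2498, 0.3169]
tool_rot: [3.141, -0.005, 0.325]
contact_force: [-1.5, 0.1, -0.6]
opening: 0.0802
grip_force: 0.0
t 13.2 g [0.6291 0.2499 0.1579] rot [ 3.141 -0.005  0.325] open 0.0802 grip 0.0
move [-0.2943  0.2652  0.1257]
rz 1.266 q6 1.51
```

```bash
python3 -m pendant '[[-0.0245,0.0221,0,0,0,0],[-0.0245,0.0221,0,0,0,0],[-0.0245,0.0221,0,0,0,0],[-0.0245,0.0221,0,0,0,0],[-0.0245,0.0221,0,0,0,0],[-0.0245,0.0221,0,0,0,0],[-0.0245,0.0221,0,0,0,0],[-0.0245,0.0221,0,0,0,0]]'
python3 -m pendant '[[-0.0245,0.0221,0,0,0,0],[-0.0245,0.0221,0,0,0,0],[-0.0245,0.0221,0,0,0,0],[-0.0245,0.0221,0,0,0,0],[0,0,0,0,0,0.115],[0,0,0,0,0,0.115],[0,0,0,0,0,0.115],[0,0,0,0,0,0.115]]'
python3 -m pendant '[[0,0,0,0,0,0.115],[0,0,0,0,0,0.115],[0,0,0,0,0,0.115],[0,0,0,0,0,0.115],[0,0,0,0,0,0.115],[0,0,0,0,0,0.115],[0,0,0,0,0,0.115],[0,0,0,0,0,0]]'
python3 -m pendant '[[0,0,0,0,0,0],[0,0,0,0,0,0]]'
python3 - <<'E'
from h import *
import cv2
go(.4354,-.0952,.031,-.941)
c=robot.read_camera("wrist"); cv2.imwrite("pics/w4.png",c["image"][:,:,::-1])
n=lambda p:((lambda q:np.round((c["fx"]*q[0]/q[2]+c["cx"],c["fy"]*q[1]/q[2]+c["cy"])))(np.linalg.inv(c["pose"])@np.array([*p,1])))
print("expect hs top",n((.4354,-.0952,.032)))
E
```

```text
time: 13.88
tool_pos: [0.4974, 0.0185, 0.3132]
tool_rot: [-3.141, 0.002, 0.325]
contact_force: [0.5, -0.1, 0.2]
opening: 0.0799
grip_force: 0.0
time: 14.55
tool_pos: [0.4336, -0.0956, 0.3133]
tool_rot: [-3.141, 0.003, -0.142]
contact_force: [-0.3, 0.1, 0.3]
opening: 0.0798
grip_force: 0.0
time: 15.22
tool_pos: [0.4337, -0.0953, 0.3134]
tool_rot: [3.14, 0.002, -0.944]
contact_force: [0.4, 0.4, -0.1]
opening: 0.08
grip_force: 0.0
time: 15.38
tool_pos: [0.434, -0.0954, 0.3139]
tool_rot: [3.141, 0.001, -0.937]
contact_force: [-0.4, -0.5, -0.2]
opening: 0.0804
grip_force: 0.0
t 15.4 g [ 0.4338 -0.0953  0.1549] rot [ 3.141e+00  1.000e-03 -9.370e-01] open 0.0804 grip 0.0
move [ 0.001  -0.0014  0.1239]
rz 0.004 q6 2.12
expect hs top [320. 204.]
```

View pics/w4.png

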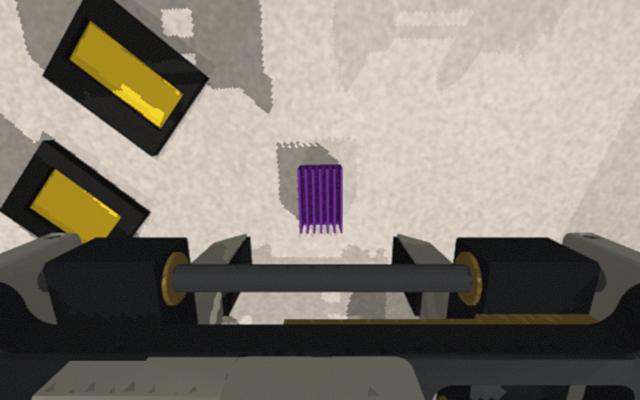

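The heatsink is centred at (320,200) and aligned, with fins running along the tool's x axis.

```bash
python3 -m pendant '[[0.001,-0.001,0.03,0,0,0],[0,0,0.035,0,0,0],[0,0,0.03,0,0,0],[0,0,0.02,0,0,0],[0,0,0.0085,0,0,0],[0,0,0,0,0,0],[0,0,0,0,0,0]]'
python3 -m pendant '[[0,0,0,0,0,0],[0,0,0,0,0,0],[0,0,0,0,0,0],[0,0,0,0,0,0],[0,0,0,0,0,0],[0,0,0,0,0,0],[0,0,0,0,0,0],[0,0,0,0,0,0]]' 0.03 15
python3 -m pendant '[[0,0,0,0,0,0],[0,0,0,0,0,0]]'
python3 -c "
from h import *
go(.4354,-.0952,.031,-.941)"
```

```text
time: 16.02
tool_pos: [0.4359, -0.0958, 0.1912]
tool_rot: [3.142, -0.0, -0.939]
contact_force: [0.9, -0.2, -0.4]
opening: 0.0802
grip_force: 0.0
time: 16.68
tool_pos: [0.4356, -0.0957, 0.1911]
tool_rot: [-3.142, -0.0, -0.94]
contact_force: [-1.0, 0.1, 3.1]
opening: 0.04
grip_force: 14.9
time: 16.85
tool_pos: [0.4356, -0.0957, 0.1911]
tool_rot: [-3.142, -0.0, -0.94]
contact_force: [-0.4, -0.1, 4.2]
opening: 0.0402
grip_force: 14.9
t 16.9 g [ 0.4356 -0.0957  0.0321] rot [-3.142 -0.    -0.94 ] open 0.0402 grip 14.9
move [-0.0006 -0.0001  0.0011]
rz 0.001 q6 2.12
```

```bash
python3 -m pendant '[[0,0,-0.01,0,0,0],[0,0,-0.02,0,0,0],[0,0,-0.03,0,0,0],[0,0,-0.03,0,0,0],[0,0,-0.02,0,0,0]]'
python3 -m pendant '[[0,0,0,0,0,-0.1203],[0,0,0,0,0,-0.1203],[0,0,0,0,0,-0.1203],[0,0,0,0,0,-0.1203],[0,0,0,0,0,-0.1203],[0,0,0,0,0,-0.1203],[0,0,0,0,0,-0.1203],[0,0,0,0,0,0]]'
python3 -m pendant '[[0,0,0,0,0,0],[0,0,0,0,0,0]]'
python3 -c "
from h import *
go(.6227,.0614,.0361,-.098)"
```

```text
time: 17.27
tool_pos: [0.4357, -0.0957, 0.3029]
tool_rot: [-3.141, -0.001, -0.94]
contact_force: [0.8, 0.1, -1.3]
opening: 0.0398
grip_force: 14.9
time: 17.93
tool_pos: [0.4354, -0.0956, 0.3005]
tool_rot: [-3.141, 0.001, -0.094]
contact_force: [0.5, -0.5, -1.9]
opening: 0.0402
grip_force: 14.9
time: 18.1
tool_pos: [0.4355, -0.0956, 0.3007]
tool_rot: [-3.142, 0.0, -0.102]
contact_force: [-0.3, -0.4, -1.1]
opening: 0.04
grip_force: 14.9
t 18.1 g [ 0.4354 -0.0956  0.1417] rot [-3.142  0.    -0.102] open 0.04 grip 14.9
move [ 0.1704 -0.1752  0.1055]
rz -0.004 q6 1.28
```

```bash
python3 -m pendant '[[0.0213,-0.0219,0,0,0,0],[0.0213,-0.0219,0,0,0,0],[0.0213,-0.0219,0,0,0,0],[0.0213,-0.0219,0,0,0,0],[0.0213,-0.0219,0,0,0,0],[0.0213,-0.0219,0,0,0,0],[0.0213,-0.0219,0,0,0,0],[0.0213,-0.0219,0,0,0,0]]'
python3 -m pendant '[[0,0,0,0,0,0],[0,0,0,0,0,0],[0,0,0,0,0,0]]'
python3 - <<'E'
from h import *
import cv2
go(.6227,.0614,.0361,-.098)
c=robot.read_camera("wrist"); cv2.imwrite("pics/w5.png",c["image"][:,:,::-1])
E
```

```text
time: 18.77
tool_pos: [0.6232, 0.0632, 0.3005]
tool_rot: [3.141, 0.001, -0.101]
contact_force: [-0.5, -1.2, -1.3]
opening: 0.04
grip_force: 14.9
time: 19.02
tool_pos: [0.6218, 0.0619, 0.3002]
tool_rot: [3.141, 0.002, -0.099]
contact_force: [-0.1, -0.8, -1.3]
opening: 0.0401
grip_force: 14.9
t 19.0 g [0.6216 0.0618 0.1412] rot [ 3.141e+00  2.000e-03 -9.900e-02] open 0.0401 grip 14.9
move [0.0014 0.0003 0.1051]
rz -0.001 q6 1.65
```

View pics/w5.png

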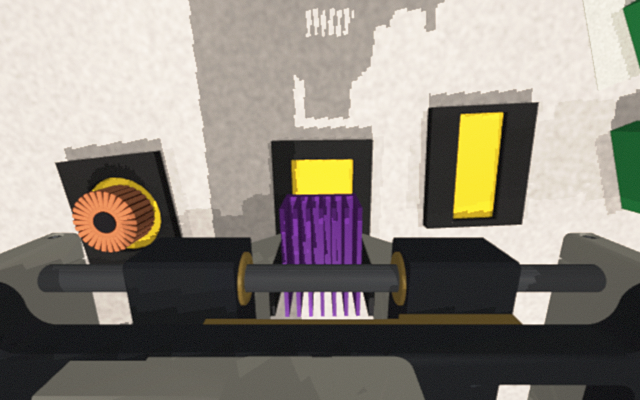

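The heatsink is held level over its nest, which spans columns 272 to 373 and is aligned with it. The coil sits in its own recess at about (115,218).

```bash
python3 -m pendant '[[0.0012,0,0.02,0,0,0],[0,0,0.03,0,0,0],[0,0,0.03,0,0,0],[0,0,0.015,0,0,0],[0,0,0.007,0,0,0],[0,0,0,0,0,0],[0,0,0,0,0,0]]'
python3 -m pendant '[[0,0,0.001,0,0,0],[0,0,0.001,0,0,0],[0,0,0,0,0,0],[0,0,0,0,0,0],[0,0,0,0,0,0]]'
python3 -c "
from h import *
go(.6227,.0614,.0361,-.098)"
```

```text
time: 19.65
tool_pos: [0.6237, 0.0613, 0.1998]
tool_rot: [3.142, -0.001, -0.099]
contact_force: [0.7, 0.3, -1.8]
opening: 0.0402
grip_force: 14.9
time: 20.07
tool_pos: [0.6236, 0.0619, 0.1974]
tool_rot: [3.142, -0.001, -0.098]
contact_force: [0.4, 0.2, -0.8]
opening: 0.0398
grip_force: 14.9
t 20.1 g [0.6237 0.0619 0.0384] rot [ 3.142e+00 -1.000e-03 -9.800e-02] open 0.0398 grip 14.9
move [-0.001   0.0006  0.0023]
rz -0.0 q6 1.65
```

```bash
python3 -m pendant '[[0,0,0.0012,0,0,0],[0,0,0.001,0,0,0],[0,0,0,0,0,0],[0,0,0,0,0,0]]'
python3 -m pendant '[[0,0,0,0,0,0],[0,0,0,0,0,0],[0,0,0,0,0,0],[0,0,0,0,0,0],[0,0,0,0,0,0],[0,0,0,0,0,0]]' 0.065
python3 -m pendant '[[0,0,-0.005,0,0,0],[0,0,-0.02,0,0,0],[0,0,-0.035,0,0,0],[0,0,-0.035,0,0,0],[0,0,-0.025,0,0,0],[0,0,0,0,0,0],[0,0,0,0,0,0]]'
python3 -c "
from h import *
go(.6237,-.2258,.031,.301)"
```

```text
time: 20.4
tool_pos: [0.6236, 0.0619, 0.1951]
tool_rot: [3.142, -0.0, -0.098]
contact_force: [-1.7, 0.0, 3.1]
opening: 0.0398
grip_force: 14.9
time: 20.9
tool_pos: [0.6235, 0.0619, 0.1946]
tool_rot: [3.142, 0.0, -0.098]
contact_force: [-0.3, 0.2, -0.3]
opening: 0.0647
grip_force: 0.0
time: 21.48
tool_pos: [0.6237, 0.0619, 0.3169]
tool_rot: [-3.141, -0.004, -0.098]
contact_force: [-0.3, -0.2, -0.7]
opening: 0.0649
grip_force: 0.0
t 21.5 g [0.6244 0.0619 0.1579] rot [-3.141 -0.004 -0.098] open 0.0649 grip 0.0
move [0.027  0.2864 0.1269]
rz -0.399 q6 1.65
```

```bash
python3 -m pendant '[[0.0034,0.0358,0,0,0,0],[0.0034,0.0358,0,0,0,0],[0.0034,0.0358,0,0,0,0],[0.0034,0.0358,0,0,0,0],[0.0034,0.0358,0,0,0,0],[0.0034,0.0358,0,0,0,0],[0.0034,0.0358,0,0,0,0],[0.0034,0.0358,0,0,0,0]]'
python3 -m pendant '[[0,0,0,0,0,-0.1],[0,0,0,0,0,-0.1],[0,0,0,0,0,-0.1],[0,0,0,0,0,-0.1],[0,0,0,0,0,0],[0,0,0,0,0,0],[0,0,0,0,0,0]]'
python3 - <<'E'
from h import *
import cv2
go(.6237,-.2258,.031,.301)
c=robot.read_camera("wrist"); cv2.imwrite("pics/w6.png",c["image"][:,:,::-1])
n=lambda p:((lambda q:np.round((c["fx"]*q[0]/q[2]+c["cx"],c["fy"]*q[1]/q[2]+c["cy"])))(np.linalg.inv(c["pose"])@np.array([*p,1])))
print("expect top",n((.6237,-.2258,.03)))
E
```

```text
time: 22.15
tool_pos: [0.6219, -0.2274, 0.3128]
tool_rot: [-3.14, 0.003, -0.098]
contact_force: [0.7, 0.8, -0.2]
opening: 0.0651
grip_force: 0.0
time: 22.73
tool_pos: [0.6224, -0.2257, 0.3137]
tool_rot: [-3.141, 0.001, 0.299]
contact_force: [0.1, -0.5, -0.4]
opening: 0.0649
grip_force: 0.0
t 22.7 g [ 0.6222 -0.2256  0.1547] rot [-3.141e+00  1.000e-03  2.990e-01] open 0.0649 grip 0.0
move [0.0015 0.0008 0.1237]
rz -0.002 q6 0.81
expect top [322. 203.]
```

View pics/w6.png

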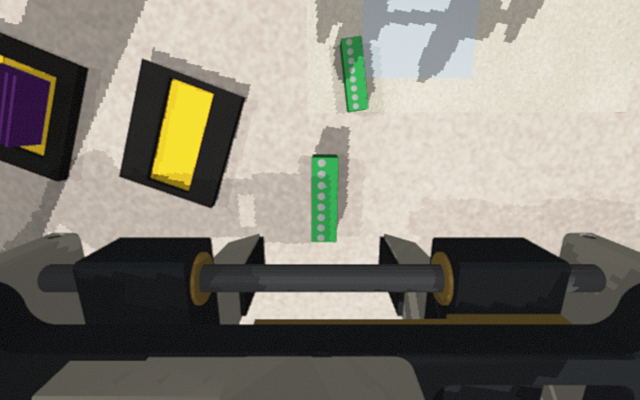

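The larger strip spans rows 155 to 242 and is centred at (323,199), aligned with the tool. The smaller strip at (354,75) is well clear.

```bash
python3 -m pendant '[[0.003,0.0008,0.03,0,0,0],[0,0,0.035,0,0,0],[0,0,0.03,0,0,0],[0,0,0.02,0,0,0],[0,0,0.0085,0,0,0],[0,0,0,0,0,0],[0,0,0,0,0,0]]'
python3 -m pendant '[[0,0,0,0,0,0],[0,0,0,0,0,0],[0,0,0,0,0,0],[0,0,0,0,0,0],[0,0,0,0,0,0],[0,0,0,0,0,0],[0,0,0,0,0,0],[0,0,0,0,0,0]]' 0.015 12
python3 -m pendant '[[0,0,0,0,0,0],[0,0,0,0,0,0],[0,0,0,0,0,0]]'
python3 -c "
from h import *
go(.6237,-.2258,.031,.301)"
```

```text
time: 23.37
tool_pos: [0.626, -0.2258, 0.1918]
tool_rot: [3.141, -0.001, 0.301]
contact_force: [0.4, 0.1, -0.0]
opening: 0.065
grip_force: 0.0
time: 24.03
tool_pos: [0.6257, -0.2257, 0.1914]
tool_rot: [3.141, -0.0, 0.302]
contact_force: [-0.7, -0.4, 1.9]
opening: 0.0237
grip_force: 12.0
time: 24.28
tool_pos: [0.6257, -0.2258, 0.1914]
tool_rot: [3.141, -0.0, 0.302]
contact_force: [-0.0, 0.1, 2.0]
opening: 0.0238
grip_force: 12.0
t 24.3 g [ 0.6257 -0.2258  0.0324] rot [ 3.141 -0.     0.302] open 0.0238 grip 12.0
move [-0.0019 -0.0006  0.0014]
rz 0.001 q6 0.81
```

```bash
python3 -m pendant '[[0,0,-0.01,0,0,0],[0,0,-0.02,0,0,0],[0,0,-0.03,0,0,0],[0,0,-0.03,0,0,0],[0,0,-0.02,0,0,0]]'
python3 -m pendant '[[0,0,0,0,0,0.0905],[0,0,0,0,0,0.0905],[0,0,0,0,0,0.0905],[0,0,0,0,0,0.0905],[0,0,0,0,0,0],[0,0,0,0,0,0],[0,0,0,0,0,0]]'
python3 -c "
from h import *
go(.6378,-.0828,.0364,-.06)"
```

```text
time: 24.7
tool_pos: [0.6259, -0.2257, 0.3046]
tool_rot: [3.14, -0.002, 0.302]
contact_force: [1.4, -0.1, -0.9]
opening: 0.0239
grip_force: 12.0
time: 25.28
tool_pos: [0.6256, -0.2256, 0.3013]
tool_rot: [-3.142, 0.0, -0.058]
contact_force: [-0.7, 0.6, -0.6]
opening: 0.024
grip_force: 12.0
t 25.3 g [ 0.6256 -0.2256  0.1423] rot [-3.142  0.    -0.058] open 0.024 grip 12.0
move [ 0.004  -0.1433  0.1059]
rz 0.002 q6 1.17
```

```bash
python3 -m pendant '[[0.001,-0.0287,0,0,0,0],[0.001,-0.0287,0,0,0,0],[0.001,-0.0287,0,0,0,0],[0.001,-0.0287,0,0,0,0],[0,-0.0287,0,0,0,0],[0,0,0,0,0,0],[0,0,0,0,0,0],[0,0,0,0,0,0]]'
python3 - <<'E'
from h import *
import cv2
go(.6378,-.0828,.0364,-.06)
c=robot.read_camera("wrist"); cv2.imwrite("pics/w7.png",c["image"][:,:,::-1])
E
```

```text
time: 25.95
tool_pos: [0.6383, -0.0828, 0.3013]
tool_rot: [3.141, -0.0, -0.059]
contact_force: [0.4, 1.1, -1.5]
opening: 0.0235
grip_force: 12.0
t 25.9 g [ 0.6383 -0.0829  0.1423] rot [ 3.141 -0.    -0.059] open 0.0235 grip 12.0
move [-0.0005 -0.0002  0.1059]
rz 0.001 q6 1.38
```

View pics/w7.png

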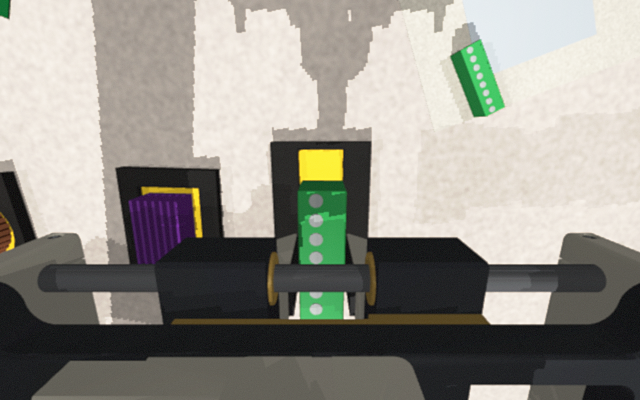

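The strip is lined up over its recess, whose yellow shows across columns 299 to 343. The heatsink sits in its nest at about (162,230).

```bash
python3 -m pendant '[[0,0,0.02,0,0,0],[0,0,0.03,0,0,0],[0,0,0.03,0,0,0],[0,0,0.015,0,0,0],[0,0,0.007,0,0,0],[0,0,0,0,0,0],[0,0,0,0,0,0]]'
python3 -m pendant '[[0,0,0.001,0,0,0],[0,0,0.001,0,0,0],[0,0,0,0,0,0],[0,0,0,0,0,0],[0,0,0,0,0,0]]'
python3 -c "
from h import *
go(.6378,-.0828,.0364,-.06)"
```

```text
time: 26.58
tool_pos: [0.6386, -0.0836, 0.1999]
tool_rot: [3.141, -0.001, -0.061]
contact_force: [1.0, -0.7, -0.6]
opening: 0.0236
grip_force: 12.0
time: 27.0
tool_pos: [0.6383, -0.0826, 0.1977]
tool_rot: [3.141, -0.001, -0.06]
contact_force: [-0.1, 0.0, -0.6]
opening: 0.0242
grip_force: 12.0
t 27.0 g [ 0.6385 -0.0827  0.0387] rot [ 3.141e+00 -1.000e-03 -6.000e-02] open 0.0242 grip 12.0
move [-0.0006  0.0002  0.0023]
rz 0.0 q6 1.38
```

```bash
python3 -m pendant '[[0,0,0.0012,0,0,0],[0,0,0.001,0,0,0],[0,0,0,0,0,0],[0,0,0,0,0,0]]'
python3 -m pendant '[[0,0,0,0,0,0],[0,0,0,0,0,0],[0,0,0,0,0,0],[0,0,0,0,0,0],[0,0,0,0,0,0],[0,0,0,0,0,0]]' 0.055
python3 -m pendant '[[0,0,-0.005,0,0,0],[0,0,-0.02,0,0,0],[0,0,-0.035,0,0,0],[0,0,-0.035,0,0,0],[0,0,-0.04,0,0,0],[0,0,-0.04,0,0,0],[-0.03,0.02,0,0,0,0],[-0.03,0.025,0,0,0,0]]'
python3 -m pendant '[[-0.03,0.025,0,0,0,0],[-0.03,0.025,0,0,0,0],[-0.03,0.025,0,0,0,0],[-0.03,0.025,0,0,0,0],[-0.03,0.025,0,0,0,0],[-0.03,0.025,0,0,0,0],[0,0,0,0,0,0],[0,0,0,0,0,0]]'
python3 - <<'E'
from h import *
import cv2
i=robot.read_camera("top")["image"][110:250,170:370,::-1]
cv2.imwrite("pics/end.png",cv2.resize(cv2.convertScaleAbs(i,alpha=1.6),None,fx=4,fy=4,interpolation=cv2.INTER_CUBIC))
E
```

```text
time: 27.33
tool_pos: [0.6383, -0.0826, 0.1954]
tool_rot: [3.141, -0.0, -0.06]
contact_force: [-1.6, -0.2, 3.0]
opening: 0.024
grip_force: 12.0
time: 27.83
tool_pos: [0.6382, -0.0827, 0.1949]
tool_rot: [3.142, 0.0, -0.06]
contact_force: [0.3, 1.1, 0.2]
opening: 0.0543
grip_force: 0.0
time: 28.5
tool_pos: [0.5761, -0.1231, 0.3738]
tool_rot: [3.139, -0.008, -0.057]
contact_force: [-0.1, -0.9, -1.0]
opening: 0.055
grip_force: 0.0
time: 29.17
tool_pos: [0.3856, -0.2641, 0.3707]
tool_rot: [3.141, -0.001, -0.064]
contact_force: [0.4, 0.5, 0.3]
opening: 0.055
grip_force: 0.0
```

View pics/end.png

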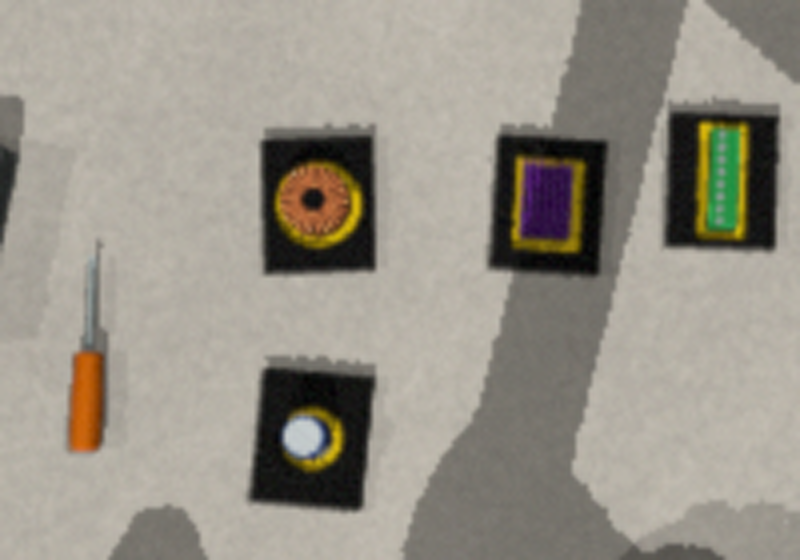

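All four parts are flat in their own recesses. After allowing for parallax, the capacitor top at (302,437) and the coil at (313,198) are centred within about 2 mm. The heatsink and strip are centred and aligned, and the screwdriver has not moved.

```bash
python3 -c "
from cell import robot
print(robot.hand_in())"
```

```text
the job is handed in; nothing more can be done
None
```

The job is handed in at about 29 s of the 109 s allowed: the last top-camera picture shows the capacitor, coil, heatsink and terminal strip each upright in its own black nest and released, and I have not seen the judge's verdict.

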